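# Light the vise and gauge a flashlight's contact spring

### The job

Hang the orange work lamp by its handle on the hook of the lamp stand and let go of it, so that it lights the vise. Then take the pen push gauge out of the tool block and, in line with the leaning flashlight barrel, gently press the tip of its plunger on the red spot of the brass contact in the barrel's mouth until the plunger is about half way in. Finish like that: the program ends while the robot still holds the gauge pressed there, the lamp still hanging and all other parts left where they were.

Things in the scene. Friction and masses are not known exactly. Their poses are not given: they have to be found in the camera images.
- lamp: orange puck-shaped LED work lamp, 100 mm across and 30 mm high, 120 g or so, standing on the bench; on top a rigid black loop handle in the lamp's y-z plane: a straight flat-sided bar 10 mm wide (x), 16 mm high and 102 mm long along y, centred 90 mm above the underside, on two 10 mm legs at y = -46 and +46 mm; clear opening under the bar 82 mm wide and 52 mm high, passed through along x. Origin: centre of the underside; z up
- lamp_bar (a point): middle of the lamp's handle bar, on the bar's axis; axes as the lamp's (the bar runs along y)
- stand: fixed lamp stand: 12 mm base plate, a 14 mm post and at its top an open hook of 8 mm round rod. Origin on the bench under the hook's seat; x points from the hook's free end to the post, z up. Post at x = +115 mm, 302 mm high; the rod comes down from the post's top to the seat at a slight slope and turns up at the free end, x = -22 mm, with a red ball end whose top is 315 mm above the bench. Seen from the robot the free end is towards it
- hook_seat (a point): lowest point of the hook's upper side, where a handle comes to rest, 289 mm above the bench; axes as the stand's. A hung lamp's bar axis lies about 8 mm above it and crosses the rod at right angles
- block: fixed wooden tool block 64 x 130 x 75 mm (x, y, z), origin at the centre of its underside. The gauge stands in a through hole of 19 mm at x 0, y -30 mm; at y +22 and +46 mm four short driver bits stand 16 mm out of the top
- gauge: pen push gauge, about 70 g, standing upright in the tool block. Origin on its axis at the underside of a 28 mm steel collar (6 mm thick) that rests on the block's top; z along the pen, away from the plunger. Above the collar an aluminium body 18 mm in diameter up to z 86 mm with a blue end cap to z 94 mm; below it a 14 mm nose to z -30 mm and the 6 mm brass plunger to z -60 mm. It must be lifted 60 mm to leave the hole
- plunger_tip (a point): centre of the plunger's flat end face; axes as the gauge's (z up the pen)
- plunger (a joint): how far the plunger is pushed into the gauge, m: 0 free, 0.014 fully in; spring 0.4 N per mm, half way (7 mm) is 2.8 N
- vise: fixed cast-iron bench vise, 260 mm long, screw handle towards the robot (x -123 mm, up to 82 mm high); jaws 78 mm wide, tops 129 mm high, closing along x. Origin on the bench under the middle of the jaw gap, z up. The jaws firmly hold a black flashlight barrel, 36 mm across, mouth up, leaning up to 0.4 rad left or right (turned about the vise's x axis 112 mm up; mouth 80 mm from that axis)
- contact_spot (a point): red spot 6 mm across at the centre of the flat brass spring contact (19 mm across), 4.5 mm below the rim of the barrel's mouth (inner diameter 31 mm). z points out of the barrel along its axis, x as the vise's. The contact is itself sprung and sinks 0.8 mm per N (at most 5 mm)
- tail_cap: bystander: knurled aluminium tail cap, 38 mm across, 30 mm high, loose; origin at the centre of its underside
- lens: bystander: glass lens disk, 42 mm across, 5 mm thick, loose; origin at the centre of its underside
- spare_cup: bystander: spare brass contact cup, 22 mm across, 13 mm high, loose; origin at the centre of its underside
- bulb_holder: bystander: blue plastic bulb holder with a small glass bulb, 32 mm across, 35 mm high, loose; origin at the centre of its underside
- cell0: bystander: black and copper battery cell standing upright, 33 mm across, 61 mm high, loose; origin at the centre of its underside
- cell1: bystander: a second such cell
Things that resemble listed ones, but are neither listed nor needed, are in the scene too. What is meant by the lamp is not green, pink or purple, and is the larger of those in its own colour.

How it is judged:
On the way:
1. the lamp hangs by its handle on the hook, let go (distance between lamp_bar and hook_seat below 0.05 m and height (world z) of lamp above 0.15 m and angle between lamp's own z axis and vertical below 0.4 rad and contact force between lamp and the arm below 0.05 N and contact force between lamp and the fingers below 0.05 N), for 0.3 s.
At the end, for the whole second after the job is handed in: Lamp hanging free on the hook (bar within 50 mm of the seat, tilt under 0.4 rad); gauge held still, clear of the block, its tip within 5 mm of the red spot, plunger 3 to 11 mm in, push on the vise 0.8 to 6 N, gauge within 0.16 rad of the barrel's axis (distance between lamp_bar and hook_seat below 0.05 m and height (world z) of lamp above 0.15 m and angle between lamp's own z axis and vertical below 0.4 rad and contact force between lamp and the fingers below 0.05 N and distance between plunger_tip and contact_spot below 0.005 m and value of joint plunger between 0.003 and 0.011 m and contact force between gauge and vise between 0.8 and 6 N and angle between the z axis of gauge and the z axis of contact_spot, either way round below 0.16 rad and contact force between gauge and the fingers above 2 N and contact force between gauge and block below 0.05 N and linear speed of gauge below 0.03 m/s); the arm keeps its last pose, push and grip.
It fails at once if the contact or vise is pushed hard with the gauge (over 12 N) (contact force between gauge and vise above 12 N).
It fails at once if another part is shifted more than 20 mm (distance of any of tail_cap, lens, spare_cup, bulb_holder, cell0, cell1 from where it was at the start of the episode above 0.02 m).
It also fails if it takes over 66 s, if anything falls off the work surface, if the arm or the gripper's body presses on something with over 40 N, if the wrist force passes 120 N, or if a joint passes its speed limit or range.

### The arm

A 6-joint arm with a two-finger parallel gripper is mounted at the origin on the work surface. World frame = base frame: x ahead of the robot, y to its left, z up, the work surface at z = 0. Lengths are in m, angles in rad, forces in N, time in s.
With the tool pointing down it reaches from about 0.375 to 0.9 m from the base axis. Payload 3.1 kg.
Tool frame: the origin (TCP) lies midway between the tips of the shut fingers; the grasp point (between the pads) lies 19 mm behind it (pinch_z is the distance from the TCP to the grasp point, in m); z points along the fingers, y is the line along which they close (so a half turn about z gives the same grasp; the last joint's range is limited). The gripper opens to 85 mm and grips with 20 to 120 N. Pads are 22 mm wide; open, the fingers measure 114 mm over their backs; the gripper's body (76 mm by 85 mm) begins 54 mm behind the grasp point. The pads swing forward as they close: fully open they stand 13 mm farther back than shut.
Start: joints at [-1.413, 0.527, 1.433, -0, 1.181, -0.178], TCP at [0.207, -0.59, 0.231] pointing down, gripper open.
Joint ranges: [-3.08, 3.08], [-0.75, 2.2], [0.22, 2.44], [-1.43, 4.57], [0, 2.65], [-2.85, 2.85]. Speed limits (rad/s): [2.79, 2.79, 3.14, 3.14, 3.14, 3.14].

### API

Orientations are given as a unit quaternion [x, y, z, w].
In Python, from station import sense, snapshot, camera_params, sign_off, pinch_z gives the robot as it stands. The module is installed in compiled form; this text tells all that it offers.
- The arm moves only by the shell command python3 -m handwheel 'ROWS' [FORCE]. ROWS is JSON, a list that holds one entry, the list of rows, each a list of 7 numbers: the turn, a rotation vector about the tool's x, y, z in degrees, then the shift along the tool's x, y, z in m, then the opening, from 0 (shut) to 1 (fully open). A call has 1 to 20 rows; each row shifts and turns the commanded pose from where the row before left it, along the tool's axes as they then stand; what a row does not reach is not made up. A row lasts 1/8 s, in which the tool goes at most 62.5 mm and 10.7 degrees, less where a joint would pass 70% of its speed; a pose out of reach is approached as far as the arm can. A call with a gripper value outside its range is refused whole. The fingers move at their own pace and stop on an object; FORCE is the grip in N (left out, the last holds). Time passes only in rows, so rows that do not move let the fingers close. It gives the time, the measured TCP pose, the force, the opening and the grip force at its end, in the units of the state.
- sense(): the state, without advancing time (a new reading comes with each control period).
- snapshot(name): name is "side" or "top"; returns the picture (400x640x3 uint8, red, green, blue); there is no depth.
- camera_params(name): a dict with "fx", "fy", "cx", "cy" (pixels), "world_to_cam" (4x4, takes a point from world to camera coordinates). Camera axes: x right, y down, z forward; pixel columns grow to the right and rows downward; lengths in m; the calibration is good to about 2 mm. A picture is of the moment at which its call begins. camera_params takes no time and is no camera call.
- sign_off(): hands the job in; it is judged then, once.
The state is a dict: "t": time; "q": joint angles; "qd": joint speeds; "tau": joint torques, N m; "tcp_pos": TCP position; "tool_rot": TCP orientation; "force": force on the tool from outside, world axes, zero at the start; "ft_torque": the same for the moment, N m; "finger_gap": opening from 0.0 (shut) to 1.0 (fully open); "gripper_force": force on a finger pad.
Only numpy, scipy, OpenCV 4.12 (cv2) and the standard library are available. Lean on these libraries where they do the work, as an engineer would, in place of code of your own. Each camera call takes 0.05 s, during which the arm holds its last target. There are 200 camera calls.

## Working session

There is one attempt and no reset: what is moved stays moved. The work goes in short steps, Python scripts to look and compute and a shell command to move; the robot and the scene stay as the last step left them, time stands still between calls to the robot, and variables do not carry over. Pictures are saved under pics/ and viewed, at most 10 in all, crops included, and the job is handed in when it is done.

```bash
mkdir -p pics
python3 - <<'E'
from station import *
import cv2,numpy as np
for n in("side","top"):
    im=snapshot(n); cv2.imwrite(f"pics/{n}0.png",cv2.resize(im[:,:,::-1],(800,500),interpolation=cv2.INTER_CUBIC)); np.save(f"pics/{n}0.npy",im)
    p=camera_params(n); print(n,p["fx"],p["fy"],p["cx"],p["cy"]); print(np.round(p["world_to_cam"],4).tolist())
print(sense(),pinch_z)
E
```

```text
side 462.1231215019152 462.1231215019152 320.7489893148788 198.36375395347108
[[0.9403, -0.3403, -0.0033, -0.4836], [-0.2733, -0.7496, -0.6028, 0.2297], [0.2027, 0.5677, -0.7979, 1.209], [0.0, 0.0, 0.0, 1.0]]
top 421.31710171941 421.31710171941 315.82269087924413 195.71701714377878
[[-0.0032, -0.9999, -0.0148, 0.0086], [-0.985, 0.0057, -0.1726, 0.5333], [0.1726, 0.014, -0.9849, 1.3266], [0.0, 0.0, 0.0, 1.0]]
{'t': 0.1, 'q': array([-1.41253482e+00,  5.28360654e-01,  1.43375988e+00,  1.01224933e-05,
        1.18139149e+00, -1.78479067e-01]), 'qd': array([-4.20659362e-04, -2.24667668e-03, -4.42896559e-03, -1.74410842e-03,
        5.26493997e-05, -1.50658973e-03]), 'tau': array([-1.68933957e-04, -4.43305063e+01, -1.78586769e+01, -2.76347419e-04,
        3.93894530e-03, -1.06097198e-05]), 'tcp_pos': array([ 0.20644952, -0.58924939,  0.23044372]), 'tool_rot': array([ 9.85859046e-01,  1.67573928e-01,  1.43813148e-05, -9.59586911e-04]), 'force': array([ 0.17500202, -0.12781995,  0.14357723]), 'ft_torque': array([-0.05705967,  0.03053487, -0.02135463]), 'gripper_force': 0.0, 'finger_gap': 1.0014335430440728} 0.0187
```

View pics/side0.png

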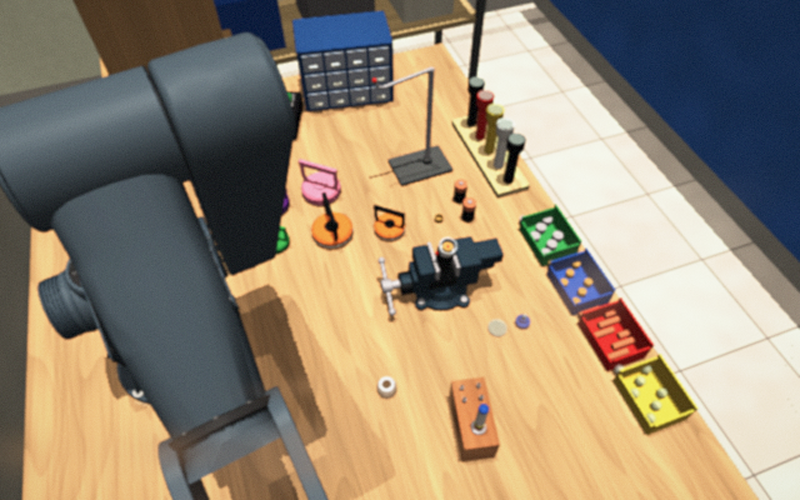

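View pics/top0.png

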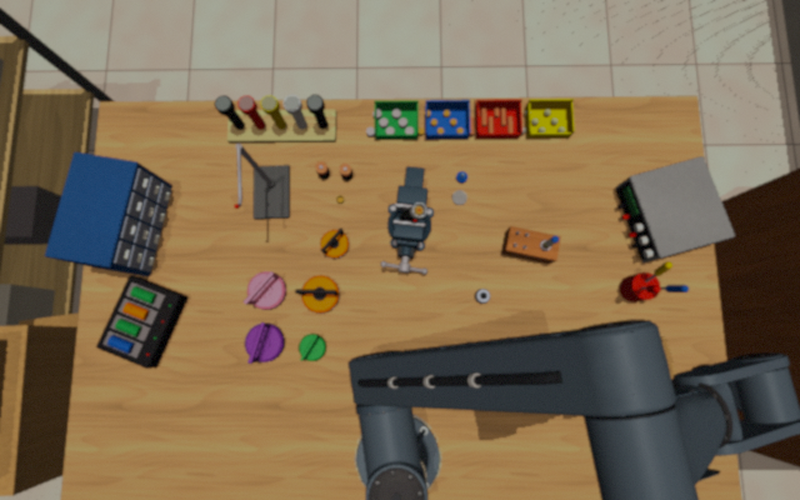

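```bash
cat > h.py <<'E'
from station import *
import cv2,numpy as np
from scipy.spatial.transform import Rotation as R
from scipy.optimize import least_squares
def proj(n,P):
    p=camera_params(n);W=np.array(p["world_to_cam"]);c=np.atleast_2d(P)@W[:3,:3].T+W[:3,3]
    return np.c_[p["fx"]*c[:,0]/c[:,2]+p["cx"],p["fy"]*c[:,1]/c[:,2]+p["cy"]]
def onplane(n,u,v,z):
    p=camera_params(n);W=np.array(p["world_to_cam"]);d=W[:3,:3].T@np.array([(u-p["cx"])/p["fx"],(v-p["cy"])/p["fy"],1]);o=-W[:3,:3].T@W[:3,3]
    return o+d*(z-o[2])/d[2]
def tri(a,b): # top pixel, side pixel
    return least_squares(lambda P:np.r_[proj("top",P)[0]-a,proj("side",P)[0]-b],[.5,0,.1]).x
def tile(im,x,y,s=4,w=400,h=300):
    t=cv2.resize(im[y:y+h//s,x:x+w//s,::-1],(w,h),interpolation=cv2.INTER_CUBIC)
    for k in range(0,w//s,10):
        cv2.line(t,(k*s,0),(k*s,6),(255,255,255),1); 
        if k%20==0: cv2.putText(t,str(x+k),(k*s,16),0,.35,(255,255,255),1)
    for k in range(0,h//s,10):
        cv2.line(t,(0,k*s),(6,k*s),(255,255,255),1)
        if k%20==0:cv2.putText(t,str(y+k),(8,k*s+4),0,.35,(255,255,255),1)
    return t
def mont(im,ts,f):
    T=[tile(im,*t) for t in ts]; cv2.imwrite(f,np.vstack([np.hstack(T[i:i+2]) for i in range(0,len(T),2)]))
E
python3 - <<'E'
from h import *
mont(np.load("pics/top0.npy"),[(215,200),(170,115),(295,130),(390,165)],"pics/m1.png")
mont(np.load("pics/side0.npy"),[(230,140),(280,50),(310,180),(340,300)],"pics/m2.png")
E
```

```text
(no output)
```

View pics/m1.png

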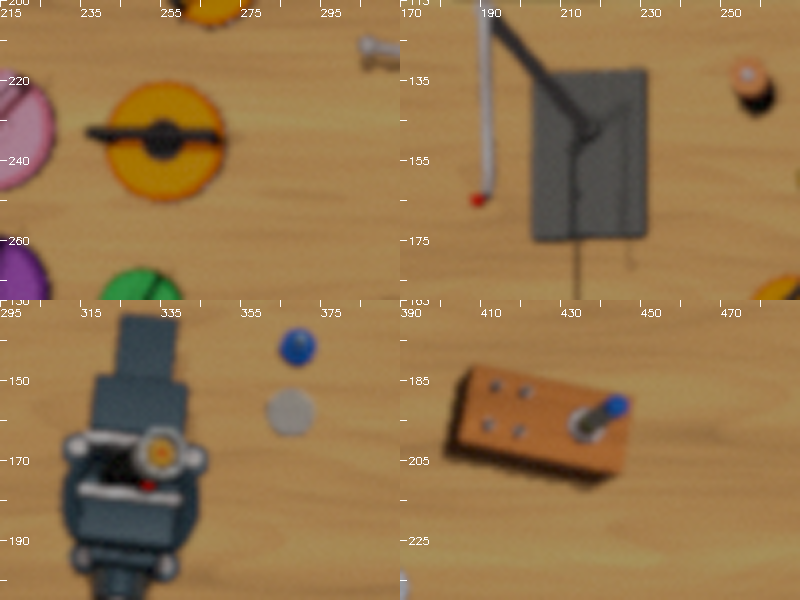

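View pics/m2.png

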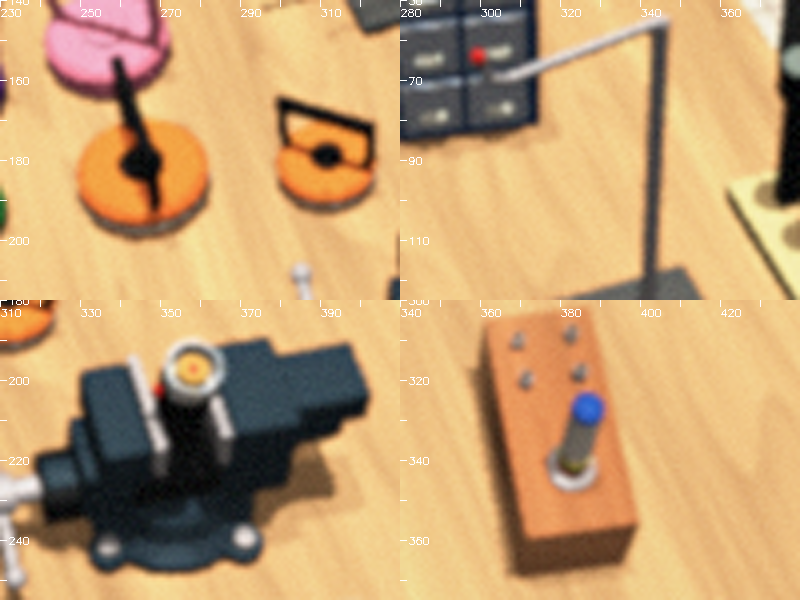

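Run:
```python
from h import *
def fit(pts,obs,x0):
    # pts local; obs list (cam,idx,u,v); x=(x,y,yaw)
    def f(x):
        P=R.from_euler("z",x[2]).apply(pts)+[x[0],x[1],0]
        return np.concatenate([proj(c,P[i])[0]-[u,v] for c,i,u,v in obs])
    s=least_squares(f,x0);return s.x,np.round(s.fun,1)
print("stand",fit(np.array([[-.022,0,.310],[.115,0,.302]]),[("top",0,190,165),("top",1,193,118),("side",0,297,64),("side",1,344,56)],[.6,.4,0]))
print("lamp",fit(np.array([[0,0,.03],[0,.051,.09],[0,-.051,.09]]),[("top",0,256,235.5),("top",1,236.5,233),("top",2,271,234),("side",0,265,180),("side",1,259,156)],[.45,.2,0]))
sp=tri([335,168],[356.2,197.3]);print("spot",sp)
cap=tri([443,191],[386.5,326]);col=tri([436,196.3],[382.7,342]);print("cap",cap,"col",col)
print("gauge",fit(np.array([[0,0,.169],[0,0,.081]]),[("top",0,443,191),("top",1,436,196.3),("side",0,386.5,326),("side",1,382.7,342)],[.45,-.35,0]))
print("jaw mid/vise-ish",[onplane("top",u,v,.129)[:2] for u,v in((313,166),(344,167),(316,172),(340,174.5),(313.5,164),(345,170))])
print("vise tail/front",[onplane("top",u,v,.1)[:2] for u,v in((332,134),(324,200))])
print("vise side", [onplane("side",u,v,.129) for u,v in ((343,195),(350,222),(357,204),(366,216))])
for n,u,v in(("top",376,237),):print("capobj",onplane(n,386,237,.03))
```

```text
stand (array([0.59277744, 0.33955378, 0.00099088]), array([-0.5,  0.6, -0.2, -0.3,  0.7,  0.6, -0.1,  0.5]))
lamp (array([ 0.40835542,  0.2007688 , -0.04388677]), array([ 0.2, -0.7,  0.4, -0.4, -1.4, -0.1, -0.4,  1.5, -0.4, -0.2]))
spot [ 0.59093791 -0.05253725  0.18332325]
cap [ 0.52647752 -0.37414158  0.16050982] col [ 0.52624754 -0.37680262  0.07232541]
gauge (array([ 0.52452532, -0.37632764,  0.        ]), array([ 1.6, -0.2,  0.7, -0.4, -0.2, -0.2, -0.7, -1.2]))
jaw mid/vise-ish [array([0.61240359, 0.01353799]), array([ 0.60856644, -0.08237777]), array([0.59328027, 0.00430381]), array([ 0.58488321, -0.06970205]), array([0.61876824, 0.01197433]), array([ 0.59902227, -0.08532451])]
vise tail/front [array([ 0.72480438, -0.0470766 ]), array([ 0.5102307 , -0.01999875])]
vise side [array([0.57876021, 0.00355315, 0.129     ]), array([ 0.56370413, -0.08290657,  0.129     ]), array([ 0.60222558, -0.036546  ,  0.129     ]), array([ 0.6091968 , -0.07973533,  0.129     ])]
capobj [ 0.39934529 -0.22010423  0.03      ]
```

```bash
python3 -m handwheel '[[[0,0,-9.75,0,0,-0.01,1],[0,0,-9.75,0,0,-0.01,1],[0,0,-9.75,0,0,-0.01,1],[0,0,-9.75,0,0,-0.01,1],[0,0,-9.75,0,0,-0.01,1],[0,0,-9.75,0,0,-0.01,1],[0,0,-9.75,0,0,-0.01,1],[0,0,0,0.045,0.025,0,1],[0,0,0,0.045,0.025,0,1],[0,0,0,0.045,0.025,0,1],[0,0,0,0.045,0.025,0,1],[0,0,0,0.045,0.025,0,1],[0,0,0,0.045,0.025,0,1],[0,0,0,0.045,0.025,0,1],[0,0,0,0.045,0.025,0,1],[0,0,0,0.045,0.025,0,1],[0,0,0,0,0,0,1]]]' 60
cat >> h.py <<'E'
def delta(target,deg=True):
    s=sense();r=R.from_quat(s["tool_rot"]);print("t",s["t"],"tcp",s["tcp_pos"].round(4),"xang",np.degrees(np.arctan2(*r.as_matrix()[[1,0],0])).round(2),"tool d",r.inv().apply(np.array(target)-s["tcp_pos"]).round(4))
E
python3 -c "
from h import *
delta([.407,.176,.21])"
```

```text
t: 2.22
tcp_pos: [0.4495, -0.1917, 0.301]
tool_rot: [0.72, 0.694, 0.0, -0.001]
force: [-0.3, -0.1, -0.4]
finger_gap: 0.996
gripper_force: 0.0
t 2.225 tcp [ 0.4495 -0.1917  0.301 ] xang 87.87 tool d [ 0.3657 -0.056   0.0915]
```

```bash
python3 -m handwheel '[[[0,0,0,0.046,-0.007,0.011,1],[0,0,0,0.046,-0.007,0.011,1],[0,0,0,0.046,-0.007,0.011,1],[0,0,0,0.046,-0.007,0.011,1],[0,0,0,0.046,-0.007,0.011,1],[0,0,0,0.046,-0.007,0.011,1],[0,0,0,0.046,-0.007,0.011,1],[0,0,0,0.044,-0.007,0.013,1],[0,0,0,0,0,0,1]]]'
python3 - <<'E'
from h import *
delta([.407,.176,.071])
a=snapshot("side");b=snapshot("top")
cv2.imwrite("pics/g1.png",np.hstack([tile(a,215,100),tile(b,200,195)]))
print(proj("side",[[.407,.176,.09],[.407,.176,.098]]))
E
```

```text
t: 3.35
tcp_pos: [0.4073, 0.1743, 0.2103]
tool_rot: [0.721, 0.693, -0.001, -0.001]
force: [0.0, -0.4, 0.4]
finger_gap: 1.0
gripper_force: 0.0
t 3.35 tcp [0.4073 0.1743 0.2103] xang 87.77 tool d [0.0018 0.     0.1393]
[[264.34436722 174.64493707]
 [264.06100827 172.83253796]]
```

View pics/g1.png

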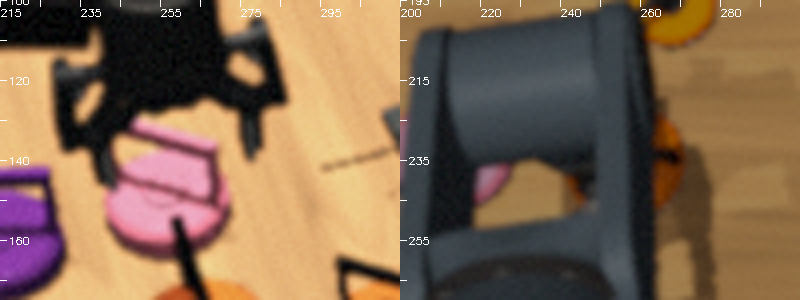

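```bash
python3 -m handwheel '[[[0,0,0,0,0,0.035,1],[0,0,0,0,0,0.035,1],[0,0,0,0,0,0.035,1],[0,0,0,0.002,0,0.02,1],[0,0,0,0,0,0.012,1],[0,0,0,0,0,0,1],[0,0,0,0,0,0,0],[0,0,0,0,0,0,0],[0,0,0,0,0,0,0],[0,0,0,0,0,0,0],[0,0,0,0,0,0,0],[0,0,0,0,0,0,0],[0,0,0,0,0,0,0],[0,0,0,0,0,0,0],[0,0,0,0,0,0,0],[0,0,0,0,0,0,0]]]' 60
```

```text
t: 5.45
tcp_pos: [0.4086, 0.1753, 0.0747]
tool_rot: [0.722, 0.692, 0.0, 0.0]
force: [-1.0, 0.8, 5.5]
finger_gap: 0.1
gripper_force: 59.2
```

```bash
python3 -m handwheel '[[[0,0,0,0,0,-0.02,0],[0,0,0,0,0,-0.04,0],[0,0,0,0,0,-0.04,0],[0,0,0,0,0,-0.04,0],[0,0,0,0,0,-0.04,0],[0,0,-2.4,0,0,-0.04,0],[0,0,0,0,0,-0.022,0],[0,0,0,0.03,0.01,0,0],[0,0,0,0.03,0.01,0,0],[0,0,0,0.03,0.01,0,0],[0,0,0,0.03,0.01,0,0],[0,0,0,0.019,0,0,0],[0,0,0,0,0,0,0],[0,0,0,0,0,0,0]]]'
python3 - <<'E'
from h import *
delta([.593,.314,.317])
a=snapshot("side");b=snapshot("top")
cv2.imwrite("pics/g2.png",np.hstack([tile(a,235,40,4,400,480),tile(b,165,115,4,400,480)]))
s=sense()["tcp_pos"]
P=s+np.array([[0,.0255,.0153],[0,.0765,.0153],[0,-.0255,.0153],[.05,.0255,-.045],[-.05,.0255,-.045],[0,.0755,-.045]])
print(proj("side",P).round(1).tolist(),proj("top",P).round(1).tolist())
E
```

```text
t: 7.2
tcp_pos: [0.4479, 0.3133, 0.316]
tool_rot: [0.707, 0.707, -0.001, 0.0]
force: [-0.5, -0.1, -0.7]
finger_gap: 0.106
gripper_force: 58.6
t 7.2 tcp [0.4479 0.3133 0.316 ] xang 89.95 tool d [ 0.0008  0.1451 -0.0012]
[[253.6, 67.9], [248.8, 56.8], [258.7, 79.5], [273.6, 81.9], [238.5, 90.1], [251.6, 75.1]] [[184.9, 209.9], [165.1, 210.0], [204.7, 209.8], [192.9, 194.8], [191.1, 231.5], [173.6, 213.1]]
```

View pics/g2.png

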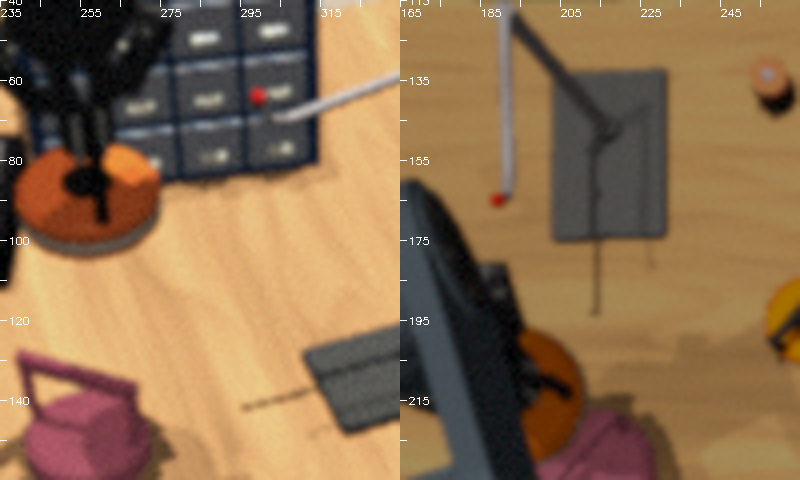

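```bash
python3 -m handwheel '[[[0,0,0,0,0.02,0,0],[0,0,0,0,0.02,0,0],[0,0,0,0,0.02,0,0],[0,0,0,0,0.02,0,0],[0,0,0,0,0.02,0,0],[0,0,0,0,0.02,0,0],[0,0,0,0,0.02,0,0],[0,0,0,0,0.005,0,0],[0,0,0,0,0,0,0],[0,0,0,0,0,0,0]]]'
python3 - <<'E'
from h import *
delta([.593,.314,.2817])
a=snapshot("side");b=snapshot("top")
cv2.imwrite("pics/g3.png",np.hstack([tile(a,265,20,4,400,440),tile(b,165,95,4,400,440)]))
E
```

```text
t: 8.55
tcp_pos: [0.5927, 0.3139, 0.3164]
tool_rot: [0.707, 0.707, -0.0, -0.0]
force: [0.7, -1.2, -1.1]
finger_gap: 0.103
gripper_force: 58.6
t 8.55 tcp [0.5927 0.3139 0.3164] xang 89.96 tool d [0.0001 0.0003 0.0347]
```

View pics/g3.png

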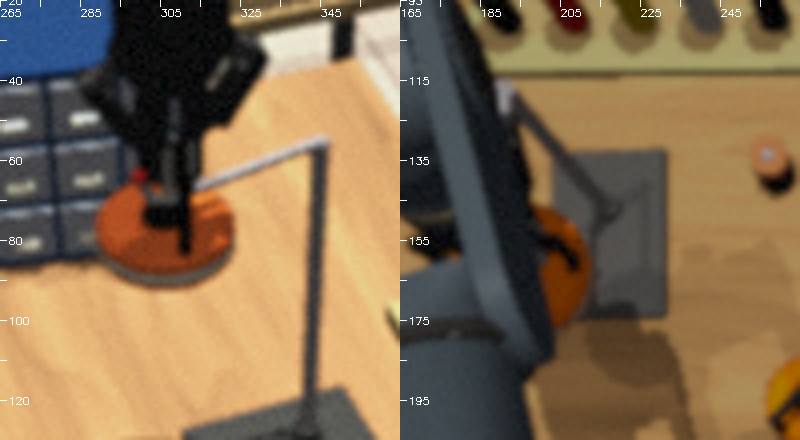

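The red ball shows at (297,64), left of the fingers. The rod runs from (314,66) to the post at (343,55), above the puck, so the hook is through the handle. Next I lower it.

```bash
python3 -m handwheel '[[[0,0,0,0,0,0.01,0],[0,0,0,0,0,0.01,0],[0,0,0,0,0,0.008,0],[0,0,0,0,0,0.003,0],[0,0,0,0,0,0,0]]]'
```

```text
t: 9.28
tcp_pos: [0.5936, 0.314, 0.2849]
tool_rot: [0.707, 0.707, -0.0, -0.0]
force: [0.6, -0.0, -0.5]
finger_gap: 0.104
gripper_force: 58.7
```

```bash
python3 -m handwheel '[[[0,0,0,0,0,0.002,0],[0,0,0,0,0,0.001,0],[0,0,0,0,0,0,0]]]'; python3 -m handwheel '[[[0,0,0,0,0,0.001,0],[0,0,0,0,0,0.001,0],[0,0,0,0,0,0,0]]]'
```

```text
t: 9.65
tcp_pos: [0.594, 0.3142, 0.2833]
tool_rot: [0.707, 0.707, 0.001, 0.0]
force: [0.4, -0.8, 3.3]
finger_gap: 0.104
gripper_force: 59.2
t: 10.02
tcp_pos: [0.5941, 0.3142, 0.2827]
tool_rot: [0.707, 0.707, 0.001, 0.001]
force: [-1.9, -1.1, 8.1]
finger_gap: 0.104
gripper_force: 60.1
```

```bash
python3 -m handwheel '[[[0,0,0,0,0,-0.0015,0],[0,0,0,0,0,0,0.15],[0,0,0,0,0,0,0.2],[0,0,0,0,0,0,0.3],[0,0,0,0,0,0,0.4],[0,0,0,0,0,0,0.5],[0,0,0,0,0,0,0.5],[0,0,0,0,0,-0.01,0.5],[0,0,0,0,0,-0.03,0.5],[0,0,0,0,0,-0.05,0.5],[0,0,0,0,0,-0.03,0.5],[0,0,0,0,0,0,0.5]]]' 20
python3 - <<'E'
from h import *
a=snapshot("side");mont(a,[(255,20,4,400,440),(310,170,4,400,440)],"pics/g4.png")
P=R.from_euler("z",0).apply([[0,.051,.297],[0,-.051,.297],[0,0,.237]])+[.593,.3396,0]
print(proj("side",P).round(1).tolist());delta([.593,.314,.4])
E
```

```text
t: 11.52
tcp_pos: [0.5949, 0.3145, 0.4064]
tool_rot: [0.707, 0.707, 0.004, 0.002]
force: [-0.1, 0.0, 0.1]
finger_gap: 0.503
gripper_force: 0.0
[[299.7, 56.2], [311.5, 77.8], [306.1, 84.0]]
t 11.575 tcp [0.5939 0.3142 0.4036] xang 89.95 tool d [-0.0002 -0.001   0.0036]
```

View pics/g4.png

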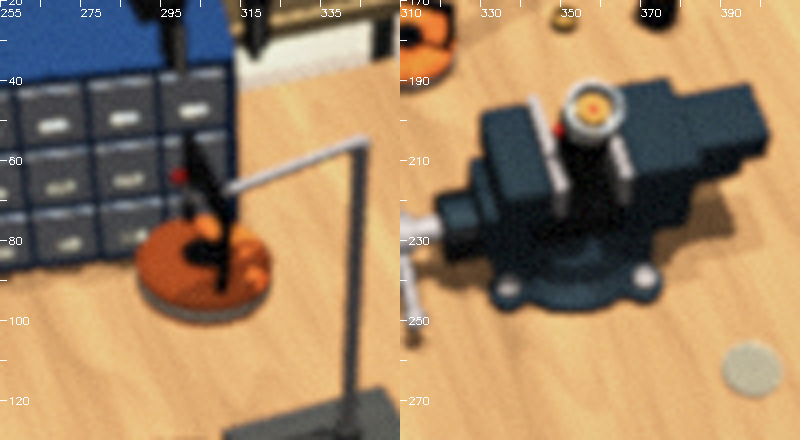

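Run:
```python
from h import *
F=[onplane("top",*p,.129)[:2] for p in((315,176.2),(340,179.5),(315,163),(341,167))]
print(np.round(F,4)); c=np.mean(F,0); print("gap mid",c)
d=(F[0]-F[1]+F[2]-F[3]); print("jaw len",np.linalg.norm(F[0]-F[1]),"vise yaw",np.arctan2(-d[0],d[1]))
for a,b in(((343.7,169.5),(370.5,239)),((336.7,196.7),(337,242))): print("bolt",tri(a,b))
print("base c",np.mean([onplane("top",*p,.03)[:2] for p in((313.7,166.7),(343.7,169.5),(315.5,194),(336.7,196.7))],0))
print("handle/tail",onplane("top",323.5,214.5,.07),onplane("top",332,134,.1))
sp=tri([335.5,168.3],[355.8,197.2]);print("spot",sp)
for f,n in((.112,"top"),):pass
def f(x):
    r=R.from_euler("z",x[2])*R.from_euler("x",x[3]); 
    o=np.array([x[0],x[1],.112]);s=o+r.apply([0,0,.0755])
    J=o+R.from_euler("z",x[2]).apply([[0,0,.017]])
    return np.r_[proj("top",s)[0]-[335.5,168.3],proj("side",s)[0]-[355.8,197.2],proj("top",J)[0]-[327.8,171.4],(x[2]+.12)*40]
q=least_squares(f,[.58,-.03,-.1,.3]);print(q.x,q.fun.round(2))
r=R.from_euler("z",q.x[2])*R.from_euler("x",q.x[3]);print("axis",r.as_matrix()[:,2],"spot",np.r_[q.x[:2],.112]+r.apply([0,0,.0755]))
```

```text
[[ 0.58    0.0074]
 [ 0.5691 -0.0695]
 [ 0.6219  0.0073]
 [ 0.6086 -0.0731]]
gap mid [ 0.59492344 -0.03196374]
jaw len 0.07769576647847294 vise yaw -0.15255809952268562
bolt [ 0.62772717 -0.08735856  0.01935785]
bolt [ 0.5373245  -0.06306266  0.01626225]
base c [ 0.58338227 -0.03203398]
handle/tail [ 0.46850713 -0.01826899  0.07      ] [ 0.72480438 -0.0470766   0.1       ]
spot [ 0.58919715 -0.05389191  0.18623475]
[ 0.59305133 -0.03196839 -0.1225435   0.28890081] [-0.29  0.25  0.73  0.02 -0.06  0.6  -0.1 ]
axis [-0.03482518 -0.28276229  0.95855761] spot [ 0.59042203 -0.05331694  0.1843711 ]
```

```bash
python3 -m handwheel '[[[0,0,0,-0.046,-0.0045,0,0.7],[0,0,0,-0.046,-0.0045,0,0.7],[0,0,0,-0.046,-0.0045,0.01,0.7],[0,0,0,-0.046,-0.0045,0.01,0.7],[0,0,0,-0.046,-0.0045,0.01,0.7],[0,0,0,-0.046,-0.0045,0.01,0.7],[0,0,0,-0.046,-0.0045,0.01,0.7],[0,0,0,-0.046,-0.0045,0.01,0.7],[0,0,0,-0.046,-0.0045,0.01,0.7],[0,0,0,-0.046,-0.0045,0.01,0.7],[0,0,0,-0.046,-0.0045,0.015,0.7],[0,0,0,-0.046,-0.0045,0.02,0.7],[0,0,0,-0.046,-0.0045,0.02,0.7],[0,0,0,-0.046,-0.0045,0.02,0.7],[0,0,0,-0.046,-0.005,0.02,0.7],[0,0,0,0,0,0,0.7],[0,0,0,0,0,0,0.7]]]' 40
python3 - <<'E'
from h import *
delta([.5255,-.3755,.108])
a=snapshot("side");b=snapshot("top")
cv2.imwrite("pics/g5.png",np.hstack([tile(a,330,260,4,400,440),tile(b,390,130,4,400,440)]))
E
```

```text
t: 13.7
tcp_pos: [0.5243, -0.3748, 0.2255]
tool_rot: [0.708, 0.707, 0.0, -0.002]
force: [-0.0, 0.6, 1.0]
finger_gap: 0.701
gripper_force: 0.0
t 13.7 tcp [ 0.5243 -0.3748  0.2255] xang 89.92 tool d [-0.001   0.0015  0.1175]
```

View pics/g5.png

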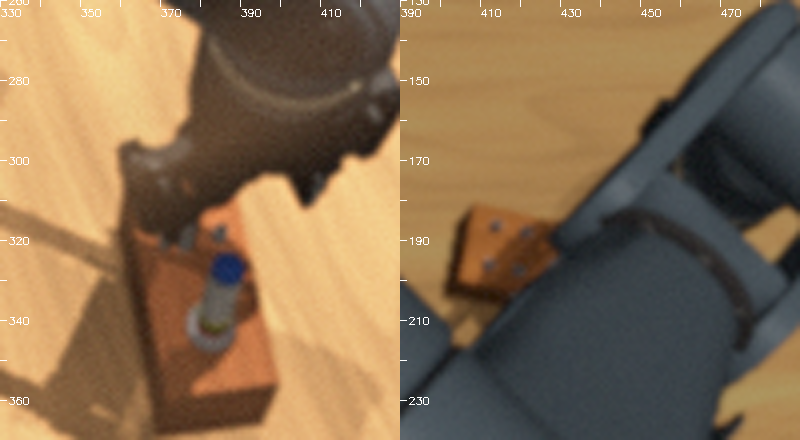

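The fingertips show at about (375,319) and (406,311) and straddle the gauge cap at (386,327), so I go down and grip.

```bash
python3 -m handwheel '[[[0,0,0,0,0.001,0.03,0.7],[0,0,0,0,0,0.03,0.7],[0,0,0,0,0,0.03,0.7],[0,0,0,0,0,0.02,0.7],[0,0,0,0,0,0.007,0.7],[0,0,0,0,0,0,0.7],[0,0,0,0,0,0,0],[0,0,0,0,0,0,0],[0,0,0,0,0,0,0],[0,0,0,0,0,0,0],[0,0,0,0,0,0,0],[0,0,0,0,0,0,0],[0,0,0,0,0,0,0],[0,0,0,0,0,0,0]]]' 40
```

```text
t: 15.55
tcp_pos: [0.5263, -0.3763, 0.1107]
tool_rot: [0.707, 0.707, -0.0, 0.001]
force: [-1.5, 0.8, 5.5]
finger_gap: 0.198
gripper_force: 39.1
```

```bash
python3 -m handwheel '[[[0,0,0,0,0,-0.02,0],[0,0,0,0,0,-0.035,0],[0,0,0,0,0,-0.035,0],[0,0,0,0,0,-0.035,0],[0,0,0,0,0,-0.035,0],[0,0,0,0,0,-0.035,0],[0,0,0,0,0,-0.02,0],[0,0,0,0.0415,0.0087,0,0],[0,0,0,0.0415,0.0087,0,0],[0,0,0,0.0415,0.0087,0,0],[0,0,0,0.0415,0.0087,0,0],[0,0,0,0.0415,0.0087,0,0],[0,0,0,0.0415,0.0087,0,0],[0,0,0,0.0415,0.0087,0,0],[-1,8.3,0,0,0,0,0],[-1,8.3,0,0,0,0,0],[0,0,0,0,0,0,0],[0,0,0,0,0,0,0]]]'
python3 - <<'E'
from h import *
a=snapshot("side");b=snapshot("top")
mont(a,[(310,140,6,400,500)],"pics/a.png");A=tile(a,325,135,6,400,560)
cv2.imwrite("pics/g6.png",np.hstack([A,tile(b,305,120,6,400,560)]))
s=sense();r=R.from_quat(s["tool_rot"]);print("tool z",r.as_matrix()[:,2])
ax=np.array([-.0348,-.2828,.9586]);delta(np.array([.5904,-.0533,.1844])+.1157*ax)
P=s["tcp_pos"]+np.outer([.0957,.0357,-.058],r.as_matrix()[:,2]) # tip, origin, cap
print(P.round(4));print(proj("side",P).round(1).tolist(),proj("top",P).round(1).tolist())
E
```

```text
t: 17.8
tcp_pos: [0.5869, -0.0854, 0.3244]
tool_rot: [0.7, 0.699, 0.114, -0.09]
force: [-0.6, 1.0, 0.1]
finger_gap: 0.2
gripper_force: 39.0
tool z [ 0.0342598   0.28463299 -0.95802418]
t 17.9 tcp [ 0.5871 -0.0848  0.3249] xang 90.29 tool d [-0.0096 -0.0017  0.028 ]
[[ 0.5903 -0.0575  0.2332]
 [ 0.5883 -0.0746  0.2907]
 [ 0.5851 -0.1013  0.3805]]
[[358.4, 186.2], [362.0, 176.3], [368.5, 158.4]] [[337.2, 164.5], [344.3, 160.0], [356.9, 152.0]]
```

View pics/g6.png

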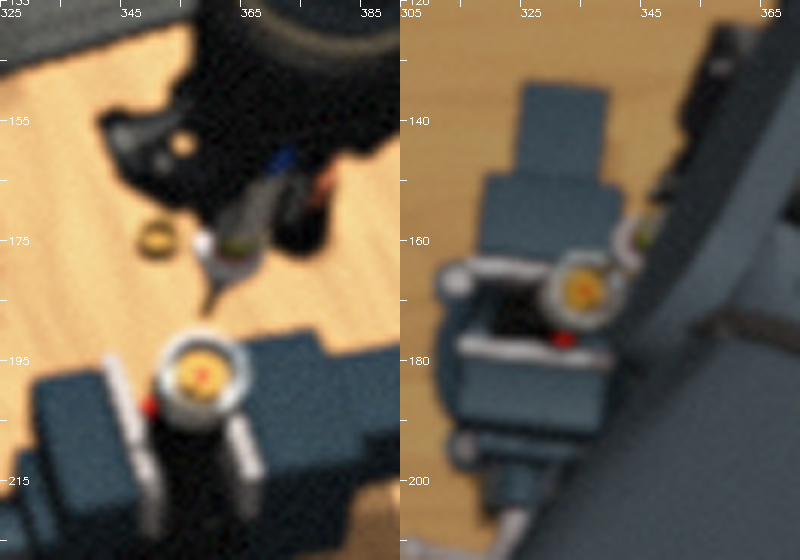

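Run:
```python
from h import *
ST=[335.7,168.3];SS=[358.4,197.4]
print("spot",tri(ST,SS))
for wy,w in((-.13,40),(-.13,40)):
  def f(x):
    r=R.from_euler("z",x[2])*R.from_euler("x",x[3]); o=np.array([x[0],x[1],.112]);s=o+r.apply([0,0,.0755])
    return np.r_[proj("top",s)[0]-ST,proj("side",s)[0]-SS,proj("top",o+[0,0,.017])[0]-[327.8,171.4],(x[2]-wy)*w]
  q=least_squares(f,[.58,-.03,-.1,.3])
r=R.from_euler("z",q.x[2])*R.from_euler("x",q.x[3]);a=r.as_matrix()[:,2];o=np.r_[q.x[:2],.112]
print(q.x,q.fun.round(2),"axis",a,"spot",o+.0755*a)
s=sense();tz=R.from_quat(s["tool_rot"]).as_matrix()[:,2]
# barrel visible outline predicted in side at .112..rim
print("barrel axis pts side",proj("side",o+np.outer([.02,.08],a)).round(1).tolist())
# gauge fit: tip & collar pixels
g=tri([344.5,160.3],[364,177.5]);print("collar obs",g,"pred mid",s["tcp_pos"]+.0357*tz-.003*tz)
```

```text
spot [ 0.59332307 -0.05507415  0.18378345]
[ 0.5958712  -0.03232815 -0.12865004  0.30878089] [ 0.1  -0.55 -0.68  0.18  0.05 -0.29  0.05] axis [-0.03898866 -0.301386    0.95270476] spot [ 0.59292755 -0.05508279  0.18392921]
barrel axis pts side [[354.8, 204.8], [358.0, 197.0]]
collar obs [ 0.59132552 -0.07585115  0.28557321] pred mid [ 0.58817949 -0.07545483  0.29359649]
```

```bash
python3 -m handwheel '[[[-0.3,1,0,0,0,0,0],[0,0,0,0,0,0,0]]]'
python3 -c "
from h import *
delta([.5878,-.0863,.2828]);s=sense();print(R.from_quat(s['tool_rot']).as_matrix()[:,2],s['force'])"
```

```text
t: 18.15
tcp_pos: [0.5871, -0.0852, 0.3249]
tool_rot: [0.699, 0.698, 0.122, -0.094]
force: [-0.6, 0.2, -1.2]
finger_gap: 0.201
gripper_force: 39.0
t 18.15 tcp [ 0.5871 -0.0852  0.3249] xang 90.31 tool d [-0.0138 -0.0009  0.0398]
[ 0.03976474  0.30210037 -0.95244639] [-0.61084862  0.22804532 -1.2380679 ]
```

```bash
python3 -m handwheel '[[[0,0,0,-0.0138,-0.001,0,0],[0,0,0,0,0,0.015,0],[0,0,0,0,0,0.015,0],[0,0,0,0,0,0.01,0],[0,0,0,0,0,0,0],[0,0,0,0,0,0,0]]]'
python3 - <<'E'
from h import *
a=snapshot("side");b=snapshot("top")
cv2.imwrite("pics/g7.png",np.hstack([tile(a,335,155,8,400,480),tile(b,315,140,8,400,480)]))
s=sense();tz=R.from_quat(s["tool_rot"]).as_matrix()[:,2];P=s["tcp_pos"]+np.outer([.0957,.1037],tz);print(s["tcp_pos"],s["force"],proj("side",P).round(1),proj("top",P).round(1))
E
```

```text
t: 18.9
tcp_pos: [0.5881, -0.0865, 0.2827]
tool_rot: [0.699, 0.698, 0.122, -0.094]
force: [0.4, -0.4, -0.6]
finger_gap: 0.199
gripper_force: 39.0
[ 0.58819347 -0.08668153  0.28305579] [ 0.00379009 -0.81152293 -0.60942928] [[358.  196.5]
 [357.6 197.6]] [[336.8 167.4]
 [335.9 167.9]]
```

View pics/g7.png

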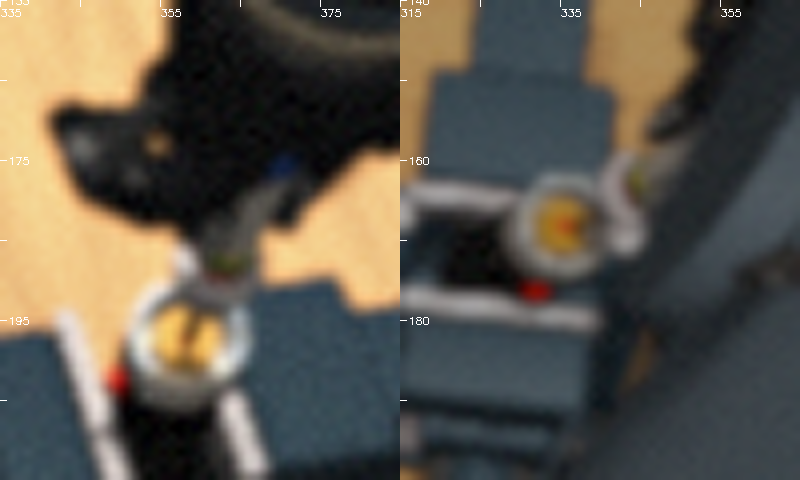

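```bash
cat >> h.py <<'E'
def favg(n=15):
    F=[];p=[]
    for i in range(n): snapshot("side");s=sense();F.append(s["force"]);p.append(s["tcp_pos"])
    tz=R.from_quat(s["tool_rot"]).as_matrix()[:,2];F=np.array(F)
    ax=-F@tz;print("t",s["t"],"push along axis",ax.mean().round(2),"sd",ax.std().round(2),"F",F.mean(0).round(2),"tcp",np.mean(p,0).round(4),"adv",(np.mean(p,0)@tz).round(4))
E
python3 -c "
from h import *
favg()"
python3 -m handwheel '[[[0,0,0,0,0,0.003,0],[0,0,0,0,0,0.003,0],[0,0,0,0,0,0,0]]]'
python3 -c "
from h import *
favg()"
python3 -m handwheel '[[[0,0,0,0,0,0.003,0],[0,0,0,0,0,0.002,0],[0,0,0,0,0,0,0]]]'
python3 -c "
from h import *
favg()"
```

```text
t 19.75 push along axis -0.78 sd 0.52 F [-0.1   0.11 -0.79] tcp [ 0.5879 -0.0866  0.2827] adv -0.272
t: 20.12
tcp_pos: [0.5878, -0.0845, 0.2763]
tool_rot: [0.699, 0.698, 0.122, -0.094]
force: [0.3, 0.5, -1.1]
finger_gap: 0.199
gripper_force: 39.0
t 20.875 push along axis -0.62 sd 0.57 F [-0.07  0.1  -0.62] tcp [ 0.5881 -0.0847  0.2768] adv -0.2658
t: 21.25
tcp_pos: [0.5885, -0.0832, 0.272]
tool_rot: [0.699, 0.698, 0.122, -0.094]
force: [0.3, -0.6, 1.2]
finger_gap: 0.2
gripper_force: 39.1
t 22.0 push along axis 0.29 sd 0.46 F [ 0.62 -0.45  0.19] tcp [ 0.5884 -0.0833  0.2721] adv -0.2609
```

```bash
python3 -m handwheel '[[[0,0,0,0,0,0.002,0],[0,0,0,0,0,0.002,0],[0,0,0,0,0,0.0015,0],[0,0,0,0,0,0,0],[0,0,0,0,0,0,0]]]'
python3 - <<'E'
from h import *
favg(20)
a=snapshot("side");b=snapshot("top")
cv2.imwrite("pics/g8.png",np.vstack([np.hstack([tile(a,335,155,8,400,400),tile(b,315,140,8,400,400)]),tile(a,250,30,4,800,200)]))
E
```

```text
t: 22.62
tcp_pos: [0.5885, -0.0816, 0.2669]
tool_rot: [0.699, 0.698, 0.122, -0.094]
force: [-0.2, -0.3, 2.2]
finger_gap: 0.2
gripper_force: 39.2
t 23.625 push along axis 1.76 sd 0.6 F [ 0.16 -1.    1.54] tcp [ 0.5885 -0.0816  0.2668] adv -0.2553
```

View pics/g8.png

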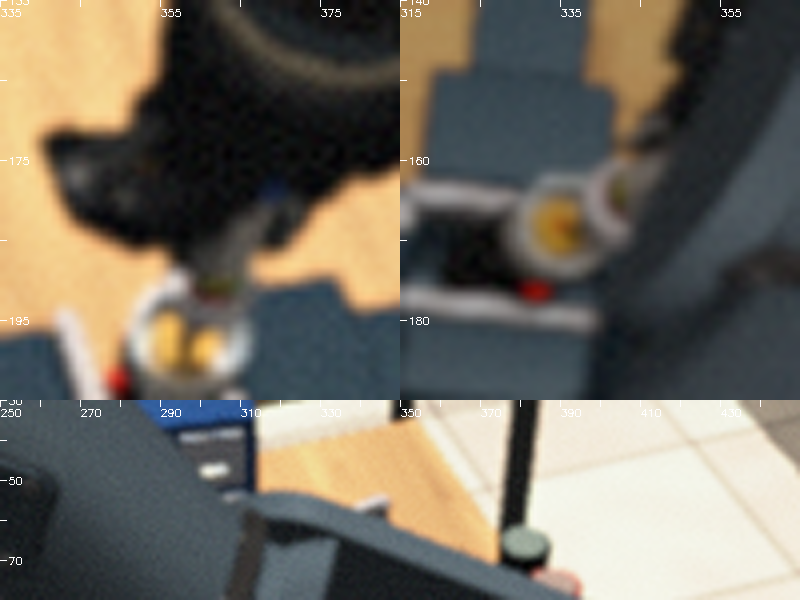

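I've now viewed 12 pictures, which is over the limit of 10, so I won't view any more. I'll check the tip numerically.

Run:
```python
from h import *
ims=np.mean([snapshot("side").astype(float) for i in range(4)],0);o=np.load("pics/side0.npy").astype(float)
print("cols 350..366"); 
for v in range(190,206): print(v,ims[v,350:367,0].astype(int),"|",o[v,350:367,0].astype(int))
# spot: red excess in old pics
for n,im,u0,v0 in(("side",o,358,197),("top",np.load("pics/top0.npy").astype(float),335,168)):
    w=im[v0-5:v0+6,u0-5:u0+6];print(n);print((w[:,:,0]-w[:,:,1]).astype(int))
s=sense();tz=R.from_quat(s["tool_rot"]).as_matrix()[:,2];P=s["tcp_pos"]+np.outer([.0957-.0064],tz);print(P,proj("side",P).round(1),proj("top",P).round(1))
```

```text
cols 350..366
190 [242 242 243 245 240 228 221 199 140  78  58  67  71  78  75  91 122] | [244 241 241 244 245 243 238 234 237 237 238 242 241 238 233 224 202]
191 [242 242 243 242 234 203 192 173 123  78  62  63  66  67  73  88  91] | [243 242 242 242 236 209 178 162 161 167 189 210 216 200 172 143 120]
192 [243 243 242 233 191 143 131 123 102  86  81  83  84  87  91  93  82] | [243 244 243 234 191 145 113 104 110 107 115 143 168 165 134  94  58]
193 [243 240 235 201 149 120 116 107  99  92  94  97 101 101 103  93  73] | [243 240 237 199 149 144 160 179 171 158 129 109 121 153 150 116  64]
194 [241 235 217 180 164 179 176 134  95  90  96 101 104 105 108  98  70] | [242 234 218 184 167 203 235 241 240 228 201 155 118 129 162 134  83]
195 [239 231 212 197 209 231 226 172 102  81 101 114 115 115 124 116  81] | [239 231 213 201 214 238 246 246 247 246 241 214 159 132 155 145  94]
196 [228 218 218 225 232 241 238 179 108 112 157 175 160 141 149 136  98] | [228 219 222 230 232 240 245 245 244 246 246 238 190 152 153 145  97]
197 [191 192 226 233 232 238 229 167 119 169 223 231 202 169 172
[... 1545 characters left out ...]
4  50  52  62  73  58  45  42  31  11]
 [  4  22  43  54  55  56  54  50  34  17   4]
 [  0  10  23  38  49  51  48  38  20   7   1]
 [ -1   4  12  16  23  26  21   9   6   1   0]
 [  2   4   6   4   8  10   6   3  -1  -1   2]]
top
[[-4 -6 -4  0  2  2  1  0 -2 -2  7]
 [ 1  1  4 12 17 19 14  8  3  1  6]
 [ 2  4 14 26 33 34 30 21  9  4  4]
 [ 5 12 22 36 41 45 41 31 19  8  3]
 [ 7 16 30 41 57 68 54 40 25  9  3]
 [ 5 14 31 43 62 76 62 44 26 12  3]
 [ 4 13 28 38 48 55 50 40 23  9  3]
 [ 5 10 23 33 39 41 39 30 18  7  0]
 [ 4  7 15 21 25 30 27 17  6  2 -1]
 [ 6  3  6  8 10 11 10  4 -1 -1 -2]
 [ 3  4  1  3  3  3  5  0 -2 -2 -4]]
[[ 0.59206935 -0.0545599   0.18174663]] [[357.3 198. ]] [[335.6 168.2]]
```

```bash
python3 -m handwheel '[[[0,0,0,0,0,-0.006,0],[0,0,0,0,0,-0.006,0],[0,0,0,0.0023,0.0005,0,0],[0,0,0,0,0,0,0]]]'
python3 - <<'E'
from h import *
favg(10)
b=np.mean([snapshot("top").astype(float) for i in range(6)],0);w=b[161:174,328:348]
print("top R-G cols328-347 rows161-173");print((w[:,:,0]-w[:,:,1]).astype(int));print(w[:,:,0].astype(int))
o=np.load("pics/top0.npy").astype(float)[161:174,328:348];print("old");print(o[:,:,0].astype(int))
s=sense();tz=R.from_quat(s["tool_rot"]).as_matrix()[:,2];P=s["tcp_pos"]+np.outer([.0957,.0657],tz);print(proj("top",P).round(1))
E
```

```text
t: 24.42
tcp_pos: [0.5881, -0.0825, 0.2787]
tool_rot: [0.699, 0.698, 0.122, -0.095]
force: [0.8, -0.2, -1.0]
finger_gap: 0.201
gripper_force: 39.0
t 24.925 push along axis -0.85 sd 0.57 F [-0.26  0.15 -0.85] tcp [ 0.5883 -0.0828  0.2787] adv -0.2671
top R-G cols328-347 rows161-173
[[-13 -13 -13 -13 -11  -8  -8  -8  -8  -9  -4   3  10  17  11   5   7   7
    6   4]
 [-11 -11 -12 -10  -7  -4  -3  -2  -3  -4   0   6  10  17  12   7   7   5
    4   1]
 [  0  -1  -5  -5  -3   0   2   3   2   0   2   6  10  17  13   7   6   5
    2  -1]
 [  7   4   0   0   4  12  18  18  15   8   5   7  10  16  19   7   1   1
    0  -2]
 [  5   4   2   5  15  26  33  34  30  19   8   7   9  12  19  12   2   0
   -2  -4]
 [  5   4   4  12  24  34  40  39  34  23   9   6   8   9  12  10   4   0
   -3  -4]
 [  6   5   5  15  30  39  43  40  32  21  10   5   7   8   8   8   5   0
   -4  -3]
 [  5   4   4  14  30  39  40  35  26  19  12   7   6   7   7   6   3  -1
   -4  -4]
 [  5   4   3  13  28  37  37  34  27  20  13   7   5   6   7   4   1  -2
   -3  -4]
 [  6   4   4  10  23  32  37  35  31  21  12   7   4
[... 1834 characters left out ...]
28 137 137 149 158 158 154 137 114 107 118 111 100 105 117 130
  151 163]
 [ 74 102 130 137 139 152 160 162 159 150 126 112 119 116 116 120 114 106
  125 151]
 [ 76 107 133 138 139 151 160 165 160 155 136 119 125 133 137 147 140 116
  109 141]
 [ 76 105 128 134 136 147 158 162 158 149 131 117 130 139 148 156 151 121
  103 136]
 [ 67  91 113 123 133 142 149 153 149 134 118 111 120 125 140 151 140 109
   99 135]
 [ 53  78  94 116 132 139 134 130 132 126 116 112 103  94 105 113 106  86
   95 139]
 [ 38  58  78  99 122 132 126 121 127 135 130 109  81  58  61  69  71  77
  103 144]
 [ 24  38  57  75  91 107 108 118 121 117 106  80  54  34  39  51  65  97
  134 155]]
[[335.5 167.7]
 [339.  165.7]]
```

```bash
python3 -m handwheel '[[[0,0,0,0.001,0.0007,0,0],[0,0,0,0,0,0.003,0],[0,0,0,0,0,0.003,0],[0,0,0,0,0,0.002,0],[0,0,0,0,0,0.002,0],[0,0,0,0,0,0.002,0],[0,0,0,0,0,0,0],[0,0,0,0,0,0,0]]]'
python3 - <<'E'
from h import *
favg(25)
ims=np.mean([snapshot("side").astype(float) for i in range(4)],0)
for v in range(192,203): print(v,ims[v,350:367,0].astype(int),(ims[v,352:364,0]-ims[v,352:364,1]).astype(int))
s=sense();tz=R.from_quat(s["tool_rot"]).as_matrix()[:,2];P=s["tcp_pos"]+np.outer([.0957-.0064],tz);print(P,proj("side",P).round(1),proj("top",P).round(1))
E
```

```text
t: 26.22
tcp_pos: [0.5898, -0.0785, 0.2681]
tool_rot: [0.699, 0.698, 0.122, -0.094]
force: [0.7, -1.5, 1.3]
finger_gap: 0.198
gripper_force: 39.2
t 27.475 push along axis 2.06 sd 0.52 F [ 0.19 -0.87  1.9 ] tcp [ 0.5897 -0.0784  0.2679] adv -0.2553
192 [244 243 242 233 191 131  99  95  97  98 101 100 102 104 103  89  68] [19 13  5  1  5  5  4  6  7  8  9 10]
193 [242 241 234 201 148 129 131 117  93  87  94 100  98 107 118 100  67] [14  7  5 16 22 18  9  4  4  4  5  3]
194 [241 235 216 178 165 186 196 160 107  90 112 118 105 117 148 129  77] [11  5 22 37 41 34 19 12 14 10  5 -1]
195 [238 231 210 197 209 228 224 175 119 137 176 177 147 133 155 139  92] [ 8 12 32 48 49 41 29 34 37 27 13  3]
196 [227 219 219 224 233 238 217 153 132 191 232 227 186 151 157 144  97] [ 5 14 35 47 51 42 40 54 53 44 28 10]
197 [192 193 225 234 234 233 197 135 141 213 245 241 209 171 169 155 104] [ 3 15 36 48 46 40 49 64 53 45 37 15]
198 [155 167 222 231 217 211 182 137 141 195 233 238 223 194 188 160 101] [ 2 17 38 49 46 42 49 59 57 44 31 11]
199 [128 134 198 209 183 168 156 139 133 147 190 225 232 208 189 151  88] [ 2 16 32 41 41 40 41 43 47 35 19  6]
200 [113  99 148 170 160 144 134 127 114 111 143 201 220 192 149 104  66] [ 4 12 23 30 35 36 34 30 32 24 13  3]
201 [132  81 101 132 147 143 129 118 109 107 124 165 176 145  96  65  53] [ 2  9 15 20 23 24 25 23 20 16  9  4]
202 [138  76  75  99 115 127 124 121 115 115 120 130 124  98  66  47  51] [ 2  4  7 11 13 16 17 15 11 10  7  3]
[[ 0.59331273 -0.05142722  0.18282513]] [[357.3 196.7]] [[334.5 167.7]]
```

Run:
```python
from h import *
b=snapshot("top").astype(int);m=(b[...,0]>90)&(b[...,0]-b[...,2]>85)
P=np.array([[.593,.34,.237]]);print("expected puck centre",proj("top",P))
w=m[110:190,150:250];n,l,st,c=cv2.connectedComponentsWithStats(w.astype(np.uint8));print([(s.tolist(),(k+[150,110]).round(1).tolist()) for s,k in zip(st,c) if s[4]>30])
s=sense();print(s["t"],s["force"],s["finger_gap"],s["gripper_force"])
```

```text
expected puck centre [[197.63340389 164.21337234]]
[([0, 0, 100, 80, 3187], [208.3, 146.7]), ([0, 6, 66, 74, 3306], [175.2, 155.1]), ([47, 6, 53, 74, 1499], [234.4, 143.3])]
27.725 [ 1.54707973 -0.68433866  2.8565369 ] 0.19793807074318784 39.22240734100342
```

Run:
```python
from h import *
b=snapshot("top");h=cv2.cvtColor(b,cv2.COLOR_RGB2HSV).astype(int)
# orange: high saturation vs wood
for v in range(144,186,3): print(v,h[v,176:220:2,1])
```

```text
144 [131 130 130 130 128 131 129  59  35 120 128 128 129 113  29  18  15  10
  30  16  18  18]
147 [132 133 131 130 131 133 128  54  29 127 129 127 128 114  28  18  18  18
  16  15  15   4]
150 [131 132 128 128 133 131 132  65  23 163 205 226 222 211 171  97  34  12
  18  21  10  12]
153 [138 138 137 138 133 146 195  89  22 215 255 255 255 255 255 255 225 132
  23  13  16  12]
156 [112 129 128 139 136 193 206 103  36 186 226 207 236 236 234 241 255 255
 207  40  18  18]
159 [ 64  60 123 142 198 177 135  90  49  36  12  30  32  32  44  36 152 255
 255 161  24  13]
162 [140 135 156 255 255 255 255 109  25  44  91  26  22 234 255 255 255 145
 255 248  66   9]
165 [131 138 160 237 255 255 247 247 130 185 109 170  85 220 255 255 255 216
 255 255 124  17]
168 [131 135 172 255 255 255 255 255 204  70  33 102 161 255 255 255 255 255
 255 251  87  22]
171 [134 136 155 255 255 255 255 255 255 255 255 255 255 255 255 255 255 255
 255 191  75  12]
174 [137 134 137 188 255 255 255 255 255 255 255 255 255 255 255 255 255 255
 208 104 105 115]
177 [135 132 134 138 180 255 255 255 255 255 255 255 255 255 255 255 255 189
 118 149 144 146]
180 [134 134 137 134 138 144 174 223 255 255 255 255 255 255 241 161 119 139
 143 160 146 159]
183 [134 136 138 133 138 135 135 136 141 147 145 118 113 150 136 138 154 144
 139 154 152 148]
```

The lamp's disk is centred at about (198,166) in the top view, where a hanging lamp should appear, and the push is steady at about 2.9 N. I'm handing the job in.

```bash
python3 -c "
from station import *
print(sign_off())"
```

```text
the job is handed in; nothing more can be done
None
```

I handed the job in with the lamp hanging free on the hook and the gauge held in line on the red spot at about 2.9 N (plunger roughly 7 mm in, from the force reading); no verdict came back, and I viewed 12 pictures against the limit of 10.

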